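# Sort the model parts into their trays

### The arm

A 7-joint arm with a two-finger parallel gripper is mounted at the origin on the work surface. World frame = base frame: x ahead of the robot, y to its left, z up, the work surface at z = 0. Lengths are in m, angles in rad, forces in N, time in s.
With the tool pointing down it reaches from about 0.425 to 0.875 m from the base axis. Payload 4.7 kg.
Tool frame: the origin (TCP) lies midway between the tips of the shut fingers; the grasp point (between the pads) lies 19 mm behind it; z points along the fingers, y is the line along which they close (so a half turn about z gives the same grasp; the last joint's range is limited). The gripper opens to 87 mm and grips with 3 to 60 N. Pads are 19 mm wide; open, the fingers measure 117 mm over their backs; the gripper's body (75 mm by 190 mm) begins 51 mm behind the grasp point.
Start: joints at [-1.304, 0.321, -0.07, 1.45, 0.023, 1.371, -0.057], TCP at [0.163, 0.629, 0.223] pointing down, gripper open.
Joint ranges: [-2.86, 2.86], [-0.3, 2.09], [-1.38, 1.24], [0.06, 2.45], [-1.56, 4.7], [0.09, 2.05], [-2.69, 2.69]. Speed limits (rad/s): [2.57, 2.57, 3.14, 3.14, 3.14, 3.14, 3.14].

### API

Orientations are given as a rotation vector (axis times angle).
In Python, from bench import ctrl gives the robot as it stands.
- The arm moves only by the tool tcp_steps, called as a command line: name --pt "numbers of a row" for each row, then --argument value for the rest. Schema: {"type":"object","properties":{"moves":{"type":"array","items":{"type":"array","items":{"type":"number"},"minItems":5,"maxItems":5},"minItems":1,"maxItems":20},"grip_n":{"type":"number"},"only":{"type":"string"},"quiet":{"type":"boolean"},"lines":{"type":"string"}},"required":["moves"],"additionalProperties":false}. moves is a list of rows, 1 to 20 of them, each of 5 numbers: dx, dy, dz in m, then a turn about the tool's z in rad, then the opening from 0.0 (shut) to 1.0 (fully open); each row is the pose to reach, as a shift and turn from the pose commanded when the call began, along the tool's axes at that moment; what a row does not reach only later rows make up. A row lasts 1/10 s, in which the tool goes at most 0.05 m and 0.15 rad, less where a joint would pass 70% of its speed; a pose out of reach is approached as far as the arm can. The fingers move at their own pace and stop on an object; grip_n is the grip in N (left out, the last holds). Time passes only in rows, so rows that do not move let the fingers close. The tool returns the time, the measured TCP pose, the force, the opening and the grip force at its end. only (a regular expression) keeps the lines of the reply that match it, lines (a string "A,B") keeps lines A to B, and quiet returns only ok. Input that does not fit is refused with a message, and nothing moves.
- ctrl.get_state(): the state, without advancing time (a new reading comes with each control period).
- ctrl.get_image(name): name is "scene" or "side" or "wrist"; returns the picture (384x512x3 uint8, red, green, blue); there is no depth.
- ctrl.camera_model(name): a dict with "vertical_fov" (degrees; the focal length in pixels is half the picture's height over the tangent of half this angle, whatever the lens; pixels are square), "cx", "cy" (the principal point, pixels), "rvec" (rotation vector, rad) and "tvec" (3), from world to camera coordinates, as OpenCV has them; the wrist camera has in their place "hand_eye" (4x4, takes a point from camera to tool coordinates, whose origin is the TCP and whose axes are the flange's). Camera axes: x right, y down, z forward; pixel columns grow to the right and rows downward; lengths in m; the calibration is good to about 2 mm. A picture is of the moment at which its call begins: read the wrist's pose just before it. camera_model takes no time and is no camera call.
- ctrl.close_job(): hands the job in; it is judged then, once.
The state is a dict: "time": time; "joint_positions": joint angles; "qd": joint speeds; "joint_torque": joint torques, N m; "position": TCP position; "tool_rot": TCP orientation; "ft_force": force on the tool from outside, world axes, zero at the start; "torque": the same for the moment, N m; "grip_width": opening from 0.0 (shut) to 1.0 (fully open); "grip_force": force on a finger pad.
Only numpy, scipy, OpenCV 4.12 (cv2) and the standard library are available. Lean on these libraries where they do the work, as an engineer would, in place of code of your own. Each camera call takes 0.05 s, during which the arm holds its last target. There are 200 camera calls.

### The job

Sort the loose model parts on the cutting mat into the grey trays: pick up the two wooden columns together in one grasp and lay them side by side, close together, lengthways in the long tray; stand one gabled house upright in each bay of the two-bay tray; stand the round tower upright in the round dish. Each part must rest flat on its tray's floor inside the walls, and the glue bottle must not be knocked over.

Things in the scene. Friction and masses are not known exactly. Their poses are not given: they have to be found in the camera images.
- column_a: one of two identical square pale-wood columns, 16 x 16 x 120 mm, lying on the bench. Origin at its centre, 8 mm above what it lies on; x along its length. Column_b starts beside it on its +y side, parallel, 20 to 24 mm between centre lines, ends level within 4 mm, so both fit between the fingers (36 to 42 mm overall, 32 mm when squeezed together). About 16 g.
- column_b: the other pale-wood column, same size and axes as column_a, lying beside it.
- house_a: one of two identical off-white gabled house blocks: walls 46 mm long (its x) and 36 mm wide (its y), 38 mm high to the eaves, roof ridge along x at 56 mm. Origin at the centre of its underside, z up. About 35 g. The two houses are interchangeable.
- house_b: the other house block, identical to house_a.
- tower: off-white solid round tower, 40 mm in diameter, 60 mm high, standing upright. Origin at the centre of its underside, z up. About 40 g.
- long_tray: fixed grey shallow rectangular tray, outside 168 mm (its x) by 88 mm (its y), inside 160 by 80 mm, floor 4 mm thick, rim 8 mm above the bench. Origin at the centre of its underside, z up.
- bay_tray: fixed grey tray with two bays split by a low divider, outside 72 mm (its x) by 144 mm (its y), floor 4 mm thick, rim and divider 14 mm above the bench. Origin at the centre of its underside, z up. Bay centres at y = +35 and -35 mm in its frame; each bay is 64 mm (x) by 66 mm (y) inside, so a house fits at any yaw.
- dish: fixed grey shallow round dish, 82 mm outside and about 72 mm inside diameter, floor 4 mm thick, rim 14 mm above the bench. Origin at the centre of its underside, z up.
- glue: white glue bottle with a red cap, 48 mm in diameter, 120 mm tall, standing loose at the left or right edge of the work area (a white mug of 85 mm height stands at the other edge). Not to be handled. Origin at the centre of its underside, z up.

How it is judged:
By the outcome, as a careful person would: the job done as asked, in the order asked, and still so for the second after the job is handed in, with the robot touching nothing.
It also fails if it takes over 109 s, if anything falls off the work surface, if the arm or the gripper's body presses on something with over 40 N, if the wrist force passes 120 N, or if a joint passes its speed limit or range.

## Working session

There is one attempt and no reset: what is moved stays moved. The work goes in short steps, Python scripts to look and compute and a tool call to move; the robot and the scene stay as the last step left them, time stands still between calls to the robot, and variables do not carry over. Pictures are saved under pics/ and viewed, at most 14 in all, crops included, and the job is handed in when it is done.

```bash
mkdir -p pics; ls; python3 - <<'E'
from bench import ctrl
import cv2
for n in ["scene","side"]:
    im=ctrl.get_image(n); cv2.imwrite(f"pics/{n}0.png",cv2.resize(im[:,:,::-1],(800,600),interpolation=cv2.INTER_CUBIC))
    cv2.imwrite(f"{n}0_raw.png",im[:,:,::-1])
    print(ctrl.camera_model(n))
print(ctrl.camera_model("wrist")); s=ctrl.get_state(); print(s["position"],s["tool_rot"],s["time"],s["grip_width"])
E
```

```text
bench.py
pics
{'vertical_fov': 49.43618607028652, 'cx': 260.8907804522708, 'cy': 189.37571708264346, 'rvec': array([ 0.58408712,  2.65924844, -1.17126814]), 'tvec': array([ 0.47115706, -0.1031723 ,  1.27848286])}
{'vertical_fov': 49.75425009907916, 'cx': 259.74813048515455, 'cy': 191.73739930069164, 'rvec': array([ 2.29924458, -0.73066763,  0.31687588]), 'tvec': array([-0.41725143,  0.25048783,  0.83953832])}
{'vertical_fov': 70.21891823779609, 'cx': 255.56795926684674, 'cy': 191.42110523828836, 'hand_eye': array([[ 4.74590031e-04, -9.67539672e-01, -2.52718732e-01,
         6.85807726e-02],
       [ 9.99999801e-01,  5.64335370e-04, -2.82634065e-04,
        -2.42539340e-04],
       [ 4.16077790e-04, -2.52718548e-01,  9.67539747e-01,
        -1.62581652e-01],
       [ 0.00000000e+00,  0.00000000e+00,  0.00000000e+00,
         1.00000000e+00]])}
[0.16247562 0.62885221 0.22157508] [-3.95935738e-01 -3.11641352e+00  2.69212752e-03] 0.1 0.9971948437381006
```
View pics/scene0.png

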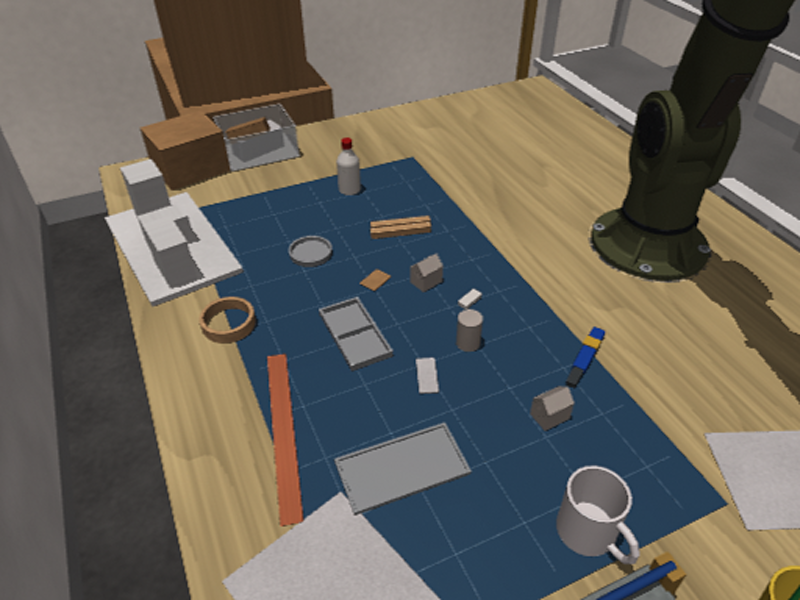

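View pics/side0.png

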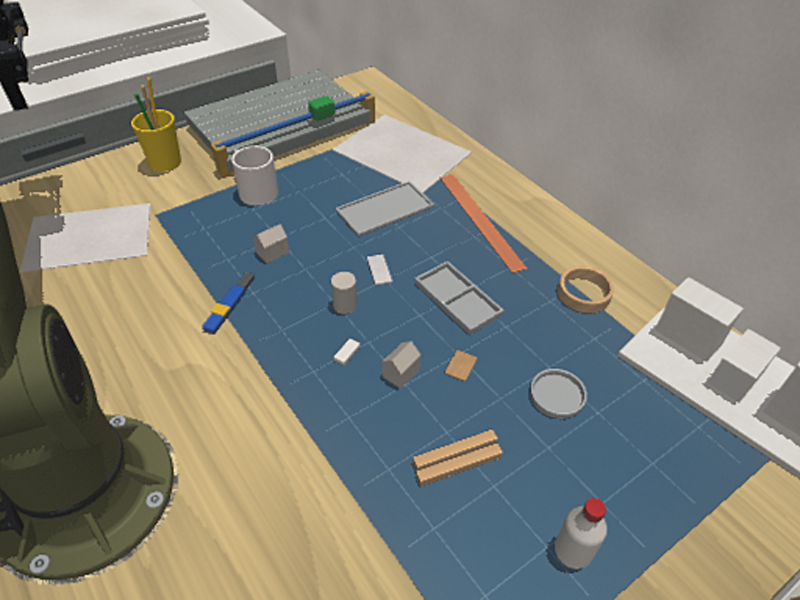

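Both views show: glue at scene (348,170), mug at (595,510). The columns are at (400,226), the houses at (427,272) and (552,407), the tower at (470,330), the dish at (310,250), the bay tray at (356,332), and the long tray at (403,466). Next I'll turn these into approximate positions.

```bash
cat > h.py <<'E'
import numpy as np, cv2
from bench import ctrl
from scipy.spatial.transform import Rotation as R
def cam(n,st=None):
    m=ctrl.camera_model(n); f=192/np.tan(np.radians(m["vertical_fov"])/2)
    if n=="wrist":
        T=np.eye(4);T[:3,:3]=R.from_rotvec(st["tool_rot"]).as_matrix();T[:3,3]=st["position"]
        C=T@m["hand_eye"]; Rw=C[:3,:3].T; t=-Rw@C[:3,3]
    else: Rw=R.from_rotvec(m["rvec"]).as_matrix(); t=m["tvec"]
    return f,m["cx"],m["cy"],Rw,t
def ray(c,px,z,s=0.64):
    f,cx,cy,Rw,t=c; o=-Rw.T@t; p=np.atleast_2d(px)*s
    d=np.c_[(p[:,0]-cx)/f,(p[:,1]-cy)/f,np.ones(len(p))]@Rw
    return o+d*((z-o[2])/d[:,2])[:,None]
def proj(c,P):
    f,cx,cy,Rw,t=c; q=np.atleast_2d(P)@Rw.T+t
    return np.c_[f*q[:,0]/q[:,2]+cx,f*q[:,1]/q[:,2]+cy]
E
python3 - <<'E'
from h import *
np.set_printoptions(precision=4,suppress=True)
a=cam("scene");b=cam("side")
D={"long":(.008,[(336,461),(446,424),(470,470),(358,511)],[(337,211),(410,184),(433,202),(361,234)]),
"bay":(.014,[(320,312),(359,298),(392,354),(355,367)],[(415,280),(447,263),(503,309),(469,331)]),
"dish":(.014,[(310,249)],[(558,391)]),
"cols":(.016,[(370,223),(430,216),(431,228),(372,234)],[(413,463),(495,432),(502,449),(420,478)]),
"tower":(.06,[(470,316)],[(343,280)]),"h1":(.03,[(427,270)],[(401,364)]),"h2":(.03,[(552,405)],[(271,244)]),"glue":(.12,[(347,143)],[(594,509)]),"mug":(.085,[(598,493)],[(253,162)])}
for k,(z,p,q) in D.items(): print(k,ray(a,p,z)[:,:2].round(3).tolist(),ray(b,q,z)[:,:2].round(3).tolist(), (ray(a,p,z).mean(0)[:2]+ray(b,q,z).mean(0)[:2])/2)
st=ctrl.get_state(); print(R.from_rotvec(st["tool_rot"]).as_matrix())
E
```

```text
long [[0.729, 0.216], [0.562, 0.224], [0.567, 0.306], [0.729, 0.299]] [[0.567, 0.297], [0.731, 0.288], [0.734, 0.216], [0.568, 0.216]] [0.6483 0.2577]
bay [[0.652, -0.069], [0.579, -0.074], [0.58, 0.071], [0.643, 0.072]] [[0.576, 0.059], [0.646, 0.061], [0.655, -0.076], [0.579, -0.081]] [ 0.6136 -0.0047]
dish [[0.612, -0.241]] [[0.613, -0.245]] [ 0.6124 -0.2427]
cols [[0.478, -0.268], [0.358, -0.24], [0.375, -0.203], [0.488, -0.233]] [[0.369, -0.218], [0.49, -0.245], [0.48, -0.27], [0.363, -0.24]] [ 0.4251 -0.2396]
tower [[0.45, 0.087]] [[0.453, 0.088]] [0.4514 0.0874]
h1 [[0.446, -0.076]] [[0.445, -0.083]] [ 0.4456 -0.0792]
h2 [[0.415, 0.273]] [[0.411, 0.261]] [0.4129 0.2667]
glue [[0.467, -0.408]] [[0.462, -0.422]] [ 0.4645 -0.415 ]
mug [[0.472, 0.439]] [[0.467, 0.423]] [0.4695 0.431 ]
[[-0.9682  0.2501 -0.0003]
 [ 0.2501  0.9682 -0.0017]
 [-0.0001 -0.0017 -1.    ]]
```

tcp_steps --pt "-0.4 -0.29 0 0 1" --pt "-0.4 -0.29 0 0 1" --pt "-0.4 -0.29 0 0 1" --pt "-0.4 -0.29 0 0 1" --pt "-0.4 -0.29 0 0 1" --pt "-0.4 -0.29 0 0 1" --pt "-0.4 -0.29 0 0 1" --pt "-0.4 -0.29 0 0 1" --pt "-0.4 -0.29 0 0 1" --pt "-0.4 -0.29 0 0 1" --pt "-0.4 -0.29 0 0 1" --pt "-0.4 -0.29 0 0 1" --pt "-0.4 -0.29 0 0 1"

```text
time: 1.4
position: [0.4764, 0.2498, 0.2222]
tool_rot: [-0.393, -3.116, -0.0]
ft_force: [-0.3, 0.4, -0.8]
grip_width: 1.004
grip_force: 0.0
```

```bash
cat > snap.py <<'E'
from h import *; import sys,pickle
n=sys.argv[1]; st=ctrl.get_state(); im=ctrl.get_image("wrist")[:,:,::-1]
c=cam("wrist",st); pickle.dump(c,open(n+".pkl","wb")); cv2.imwrite(n+"_raw.png",im)
cv2.imwrite(f"pics/{n}.png",cv2.resize(im,(800,600),interpolation=cv2.INTER_CUBIC)); print(st["position"],st["tool_rot"],np.abs(st["qd"]).max())
E
python3 snap.py w1
```

```text
[0.47637663 0.24975849 0.22222225] [-3.92978680e-01 -3.11591831e+00 -3.30362883e-04] 0.011763357074561552
```

View pics/w1.png

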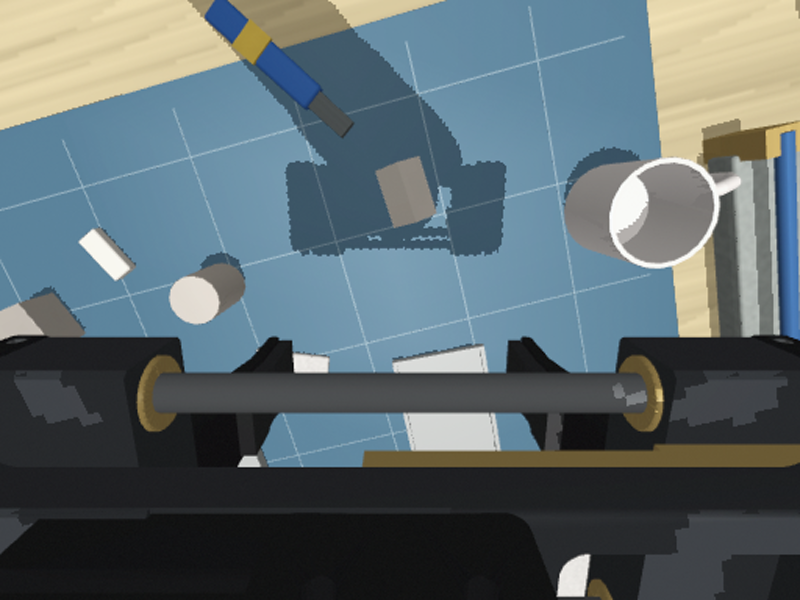

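Wrist view: house_b is in the gripper's shadow, with its roof outline at (376,170),(420,156),(436,215),(391,228). The tower top is at (194,299). The gripper hides everything on the far side. Next I'll look at the columns.

tcp_steps --pt "-0.14 -0.45 0 0 1" --pt "-0.14 -0.45 0 0 1" --pt "-0.14 -0.45 0 0 1" --pt "-0.14 -0.45 0 0 1" --pt "-0.14 -0.45 0 0 1" --pt "-0.14 -0.45 0 0 1" --pt "-0.14 -0.45 0 0 1" --pt "-0.14 -0.45 0 0 1" --pt "-0.14 -0.45 0 0 1" --pt "-0.14 -0.45 0 0 1" --pt "-0.14 -0.45 0 0 1" --pt "-0.14 -0.45 0 0 1"

```text
time: 2.65
position: [0.5008, -0.2205, 0.2223]
tool_rot: [-0.393, -3.116, -0.001]
ft_force: [-0.2, 0.2, -0.3]
grip_width: 1.002
grip_force: 0.0
```

```bash
python3 snap.py w2
python3 - <<'E'
import cv2,numpy as np
a=cv2.imread("w1_raw.png")[90:155,230:295]; b=cv2.imread("w2_raw.png")[60:210,100:500]
a=cv2.resize(a,(390,390),interpolation=cv2.INTER_CUBIC); a=cv2.convertScaleAbs(a,alpha=1.8); b=cv2.resize(b,(800,300),interpolation=cv2.INTER_CUBIC)
o=np.zeros((600,800,3),np.uint8);o=o[:600]; cv2.imwrite("a_crop.png",a)
E
```

```text
[ 0.50080343 -0.22050713  0.22225125] [-3.93346902e-01 -3.11628280e+00 -1.41488895e-03] 0.024234348142720623
```

View pics/w2.png

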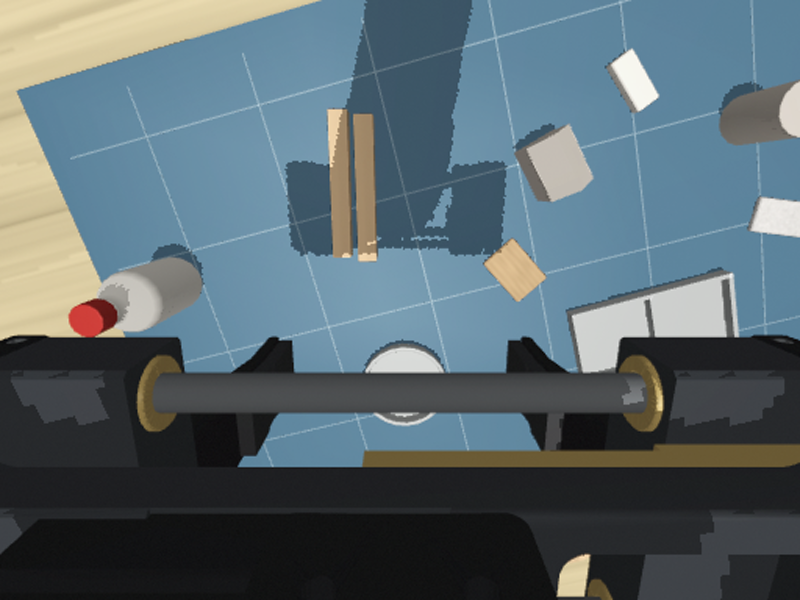

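Wrist view: the columns run from (337,109) to (341,257) and from (363,114) to (366,261). House_a is at about (555,163), the dish at (404,383), and the glue on the left. I'll crop the houses and columns.

```bash
python3 - <<'E'
import cv2,numpy as np
w1=cv2.imread("w1_raw.png");w2=cv2.imread("w2_raw.png")
def crop(w,x,y,n,S,al):
    return cv2.convertScaleAbs(cv2.resize(w[y:y+n,x:x+n],(S,S),interpolation=cv2.INTER_NEAREST),alpha=al)
o=np.zeros((600,800,3),np.uint8)
o[:400,:400]=crop(w1,230,90,66,400,1.7)   # 6.06
o[:400,400:]=crop(w2,320,72,66,400,1.2)
cv2.imwrite("pics/c1.png",o[:400])
E
```

```text
(no output)
```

View pics/c1.png

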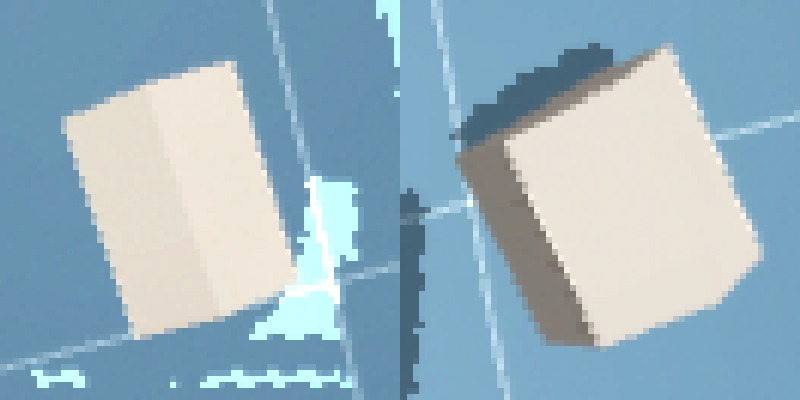

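Crop: house_b's ridge runs (147,88)-(220,318). House_a's left wall is visible, and its roof outline is (505,145),(668,47),(763,250),(597,347). I'll fit the known models to their silhouettes to get poses.

```bash
cat > fit.py <<'E'
from h import *; import pickle
from scipy.optimize import minimize
SS=8
def box(l,w,h): return np.array([[a*l/2,b*w/2,z] for a in(-1,1) for b in(-1,1) for z in(0,h)])
house=np.vstack([box(.046,.036,.038),[[.023,0,.056],[-.023,0,.056]]])
th=np.linspace(0,2*np.pi,40,endpoint=False)
def cyl(r,h): return np.array([[r*np.cos(t),r*np.sin(t),z] for t in th for z in(0,h)])
def seg(im):
    im=im.astype(float); return (im[:,:,2]>0.82*im[:,:,0]).astype(np.uint8)
def fit(P,views,x0):
    # views: list of (camera, mask)
    rois=[]
    def pts(x):
        c,s=np.cos(x[2]),np.sin(x[2]); Q=P*[1,x[3] if len(x)>3 else 1,1]
        return Q@np.array([[c,s,0],[-s,c,0],[0,0,1]])+[x[0],x[1],0]
    for c,m in views:
        uv=proj(c,pts(x0)); a=np.maximum(uv.min(0)-9,0).astype(int); b=(uv.max(0)+10).astype(int)
        sub=m[a[1]:b[1],a[0]:b[0]]
        uv0=uv-a; n,lab=cv2.connectedComponents(sub); mm=np.zeros_like(sub)
        cv2.fillConvexPoly(mm,cv2.convexHull(uv0.astype(np.int32)),1)
        k=np.bincount(lab[(mm>0)&(lab>0)]).argmax(); sub=(lab==k).astype(np.uint8)
        sub=cv2.morphologyEx(sub,cv2.MORPH_CLOSE,np.ones((5,5)))
        sub=cv2.morphologyEx(sub,cv2.MORPH_OPEN,np.ones((3,3)))
        rois.append((c,a,cv2.resize(sub,None,fx=SS,fy=SS,interpolation=cv2.INTER_NEAREST)))
    def cost(x):
        J=0
        for c,a,s in rois:
            uv=((proj(c,pts(x))-a+.5)*SS).astype(np.int32); m=np.zeros_like(s); cv2.fillConvexPoly(m,cv2.convexHull(uv),1)
            J+=1-(m&s).sum()/max((m|s).sum(),1)
        return J/len(rois)
    x0=np.array(x0,float); n=len(x0); S=np.vstack([x0]+[x0+np.eye(n)[i]*[.008,.008,.15,.1][i] for i in range(n)])
    r=minimize(cost,x0,method="Nelder-Mead",options=dict(initial_simplex=S,xatol=1e-4,fatol=1e-4)); return r.x,r.fun
def wv(n): return pickle.load(open(n+".pkl","rb")),seg(cv2.imread(n+"_raw.png"))
def sv(n,s="0"): return cam(n),seg(cv2.imread(n+s+"_raw.png"))
E
python3 - <<'E'
from fit import *
np.set_printoptions(precision=4,suppress=True)
w1,w2,a,b=wv("w1"),wv("w2"),sv("scene"),sv("side")
hr=fit(house,[w1],[.413,.267,-.1]); print("hb",hr)
ha=[fit(house,[w2],[.4456,-.079,y]) for y in (.1,.8,-.3,-.7,1.3,-1.3)]; print("ha",*ha,sep="\n")
hb=[fit(house,[w1],[.413,.267,y]) for y in (.8,1.4,-.7)]; print("hb",*hb,sep="\n")
print("tower",fit(cyl(.02,.06),[w1],[.4514,.0874,0]))
print("cols",fit(box(.12,.04,.016),[w2],[.425,-.24,-.23,1]))
print("long",fit(box(.168,.088,.008),[a,b],[.648,.258,0]))
print("bay",fit(box(.072,.144,.014),[a,b],[.6136,-.0047,0]))
print("dish",fit(cyl(.041,.014),[a,b],[.6124,-.2427,0]))
for n,P,x in (("ha",house,[.4456,-.079,.1]),("hb",house,[.413,.267,-.1]),("tw",cyl(.02,.06),[.4514,.0874,0])): print(n,fit(P,[a,b],x))
E
```

```text
hb (array([0.414 , 0.2703, 0.0711]), np.float64(0.03131268398155629))
ha
(array([ 0.4472, -0.0783,  0.2821]), np.float64(0.026038347911718662))
(array([ 0.4472, -0.0783,  0.284 ]), np.float64(0.02630969162144936))
(array([ 0.4471, -0.0783,  0.284 ]), np.float64(0.02630969162144936))
(array([ 0.4472, -0.0783,  0.2851]), np.float64(0.02630969162144936))
(array([ 0.4472, -0.0784,  0.2814]), np.float64(0.030214153147868572))
(array([ 0.4472, -0.0784,  0.2838]), np.float64(0.026452828365779446))
hb
(array([0.414 , 0.2701, 0.0707]), np.float64(0.03279883381924198))
(array([0.414 , 0.2703, 0.0713]), np.float64(0.036219390466807555))
(array([0.4141, 0.2703, 0.0772]), np.float64(0.03199541433801023))
tower (array([0.4523, 0.0881, 0.185 ]), np.float64(0.04093166445697849))
cols (array([ 0.4234, -0.253 , -0.2474,  0.4139]), np.float64(0.09492925189914614))
long (array([ 0.651 ,  0.2593, -0.0475]), np.float64(0.26456575515313063))
bay (array([ 0.6148, -0.0067,  0.0282]), np.float64(0.05391700626992835))
dish (array([ 0.6139, -0.244 ,  0.0008]), np.float64(0.0763087078126235))
ha (array([ 0.4479, -0.0778,  0.2898]), np.float64(0.06269054305936711))
hb (array([0.4137, 0.2702, 0.0889]), np.float64(0.06228456735111465))
tw (array([0.4524, 0.089 , 0.1068]), np.float64(0.16819185448615293))
```

House, tower, bay tray and dish fits agree across cameras. The column fit caught only one of the pair, so I'll fit the second, then descend part way.

tcp_steps --pt "0.065 -0.04 0.05 0 1" --pt "0.065 -0.04 0.1 0 1" --pt "0.065 -0.04 0.15 0 1" --pt "0.065 -0.04 0.17 0 1" --pt "0.065 -0.04 0.17 0 1" --pt "0.065 -0.04 0.17 0 1" --grip_n 15

```text
time: 3.3
position: [0.4281, -0.2432, 0.0531]
tool_rot: [-0.392, -3.116, -0.0]
ft_force: [0.9, 0.4, 0.5]
grip_width: 1.004
grip_force: 0.0
```

```bash
python3 snap.py w3; python3 - <<'E'
from fit import *
np.set_printoptions(precision=4,suppress=True)
w2=wv("w2")
for p in ([.4234,-.253,-.247],[.430,-.231,-.247]): print(fit(box(.12,.016,.016),[w2],p))
E
```

```text
[ 0.42813339 -0.2432098   0.05307883] [-3.91891297e-01 -3.11617403e+00 -3.99642236e-04] 0.058815414067174734
(array([ 0.4198, -0.2522, -0.2508]), np.float64(0.040323237968817316))
(array([ 0.4292, -0.2324, -0.2406]), np.float64(0.04467851924013644))
```

View pics/w3.png

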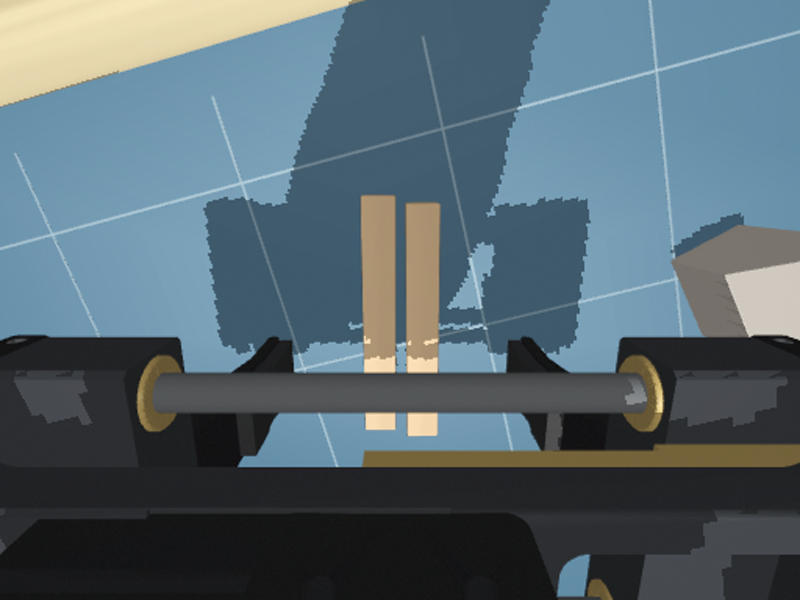

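Columns are parallel to the fingers and centred at about (400,310). Shift 3 mm towards the base, descend, and close.

tcp_steps --pt "0.003 0.001 0.03 0 1" --pt "0.003 0.001 0.045 0 1" --pt "0.003 0.001 0.05 0 1" --pt "0.003 0.001 0.05 0 1" --pt "0.003 0.001 0.05 0 0" --pt "0.003 0.001 0.05 0 0" --pt "0.003 0.001 0.05 0 0" --pt "0.003 0.001 0.05 0 0" --pt "0.003 0.001 0.05 0 0" --pt "0.003 0.001 0.05 0 0" --pt "0.003 0.001 0.05 0 0" --pt "0.003 0.001 0.05 0 0" --grip_n 20

```text
time: 4.55
position: [0.4248, -0.2429, 0.0025]
tool_rot: [-0.396, -3.117, -0.0]
ft_force: [0.7, -0.5, -0.3]
grip_width: 0.362
grip_force: 20.0
```

Opening is 31.5 mm, so both columns are squeezed together. Now lift, then carry.

tcp_steps --pt "0 0 -0.02 0 0" --pt "0 0 -0.06 0 0" --pt "0 0 -0.1 0 0" --pt "-0.005 0.03 -0.12 -0.05 0" --pt "-0.01 0.06 -0.12 -0.1 0" --pt "-0.02 0.1 -0.12 -0.15 0" --pt "-0.03 0.15 -0.12 -0.2 0" --pt "-0.05 0.2 -0.12 -0.205 0" --pt "-0.06 0.25 -0.12 -0.205 0" --pt "-0.07 0.3 -0.12 -0.205 0" --pt "-0.075 0.35 -0.12 -0.205 0" --pt "-0.08 0.4 -0.12 -0.205 0" --pt "-0.085 0.45 -0.12 -0.205 0" --pt "-0.09 0.5 -0.12 -0.205 0" --pt "-0.091 0.53 -0.12 -0.205 0" --pt "-0.0915 0.541 -0.12 -0.205 0" --pt "-0.0915 0.541 -0.12 -0.205 0" --pt "-0.0915 0.541 -0.12 -0.205 0" --grip_n 30

```text
time: 6.35
position: [0.6486, 0.2556, 0.1222]
tool_rot: [-0.078, -3.14, 0.003]
ft_force: [0.2, -0.9, -0.9]
grip_width: 0.366
grip_force: 30.0
```

```bash
python3 snap.py w4; python3 - <<'E'
from h import *
im=ctrl.get_image("side")[:,:,::-1]; cv2.imwrite("side1_raw.png",im); cv2.imwrite("pics/side1.png",cv2.resize(im[60:260,130:330],(600,600),interpolation=cv2.INTER_CUBIC))
E
```

```text
[0.64863214 0.25559372 0.12218069] [-0.07774431 -3.14006894  0.00330994] 0.018842219294805583
```

View pics/side1.png

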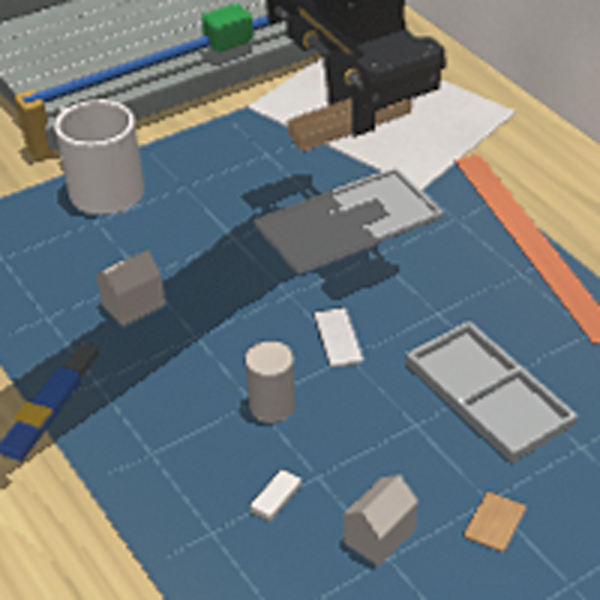

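View pics/w4.png

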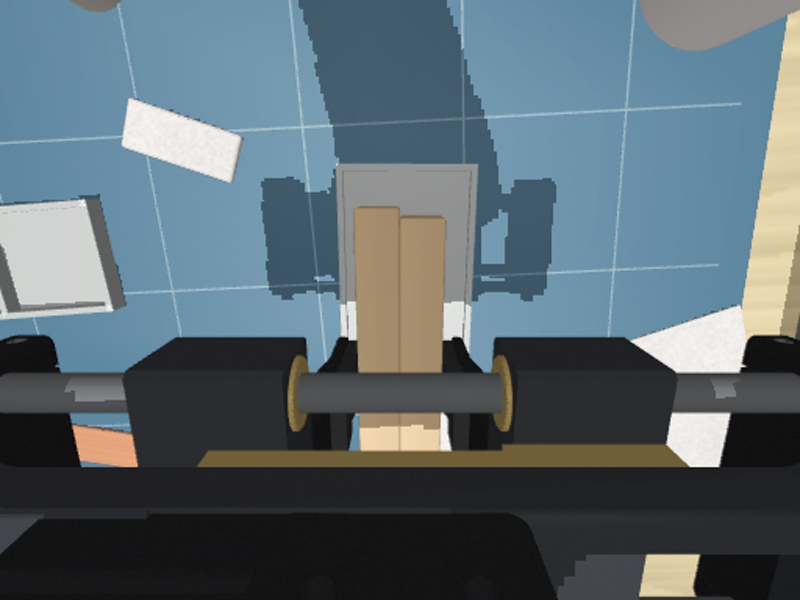

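Both columns are held level and aligned over the tray, whose near rim corners are at (339,165) and (477,165). I'll check the tray offset from those.

```bash
python3 - <<'E'
from h import *; import pickle
np.set_printoptions(precision=4,suppress=True)
c=pickle.load(open("w4.pkl","rb"))
p=ray(c,[(338,165),(478,164.5)],.008); print(p); d=p[1]-p[0]; d/=np.linalg.norm(d[:2]); ax=np.array([d[1],-d[0]]); print("yaw",np.arctan2(ax[1],ax[0]),"ctr",p.mean(0)[:2]+.084*ax)
q=ray(c,[(355,207),(400,208),(445,217)],.122+.0135);print(q)
E
```

```text
[[0.5645 0.2211 0.008 ]
 [0.5685 0.3077 0.008 ]]
yaw -0.04574620437908334 ctr [0.6504 0.2605]
[[0.5857 0.2432 0.1355]
 [0.5868 0.2586 0.1355]
 [0.5906 0.2739 0.1355]]
```

tcp_steps --pt "-0.001 0.005 0.04 0 0" --pt "-0.001 0.005 0.08 0 0" --pt "-0.001 0.005 0.105 0 0" --pt "-0.001 0.005 0.115 0 0" --pt "-0.001 0.005 0.115 0 0" --pt "-0.001 0.005 0.115 0 0"

```text
time: 7.05
position: [0.6509, 0.2618, 0.0089]
tool_rot: [0.078, 3.139, 0.001]
ft_force: [-0.3, -0.5, -0.3]
grip_width: 0.365
grip_force: 30.0
```

tcp_steps --pt "0 0 0 0 0.42" --pt "0 0 0 0 0.42" --pt "0 0 0 0 0.42" --pt "0 0 -0.01 0 0.42" --pt "0 0 -0.03 0 0.45" --pt "0 0 -0.07 0 0.6" --pt "0 0 -0.11 0 1" --pt "0 0 -0.15 0 1" --pt "0 0 -0.15 0 1"

```text
time: 7.95
position: [0.6539, 0.264, 0.1662]
tool_rot: [0.075, 3.129, 0.009]
ft_force: [0.5, 0.4, 1.3]
grip_width: 0.727
grip_force: 0.0
```

```bash
python3 snap.py w5
```

```text
[0.65391476 0.2639786  0.16623507] [0.07491133 3.12905599 0.0089465 ] 0.0786646536745825
```

View pics/w5.png

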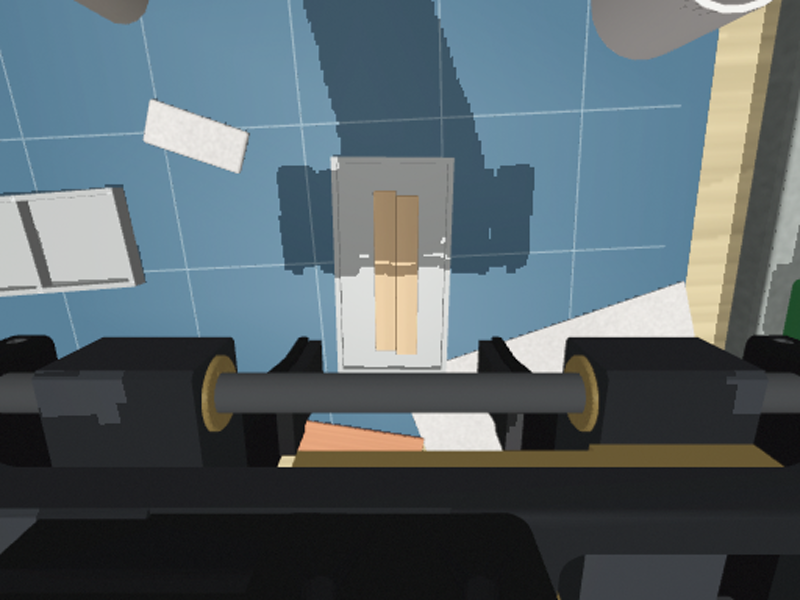

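The columns lie flat, side by side and centred in the tray (edges x 373–418, tray 332–455). Next is the first house.

```bash
cat > go.py <<'E'
from h import *; import sys
# target x y z and yaw of tool y minus 90deg
x,y,z,w=map(float,sys.argv[1:5]); s=ctrl.get_state(); M=R.from_rotvec(s["tool_rot"]).as_matrix()
cur=np.arctan2(-M[0,1],M[1,1]); dw=(w-cur+np.pi/2)%np.pi-np.pi/2
print("pos",s["position"].round(4),"tool d",(M.T@(np.array([x,y,z])-s["position"])).round(4),"turn",round(-dw,3),"q7",s["joint_positions"][6].round(2))
E
python3 go.py .414 .2703 .013 .0715
```

```text
pos [0.6523 0.2636 0.1627] tool d [ 0.2394 -0.0052  0.1479] turn -0.119 q7 1.24
```

tcp_steps --pt "0.04 0 0 -0.06 1" --pt "0.09 -0.001 0 -0.119 1" --pt "0.14 -0.002 0.03 -0.119 1" --pt "0.19 -0.004 0.06 -0.119 1" --pt "0.23 -0.005 0.07 -0.119 1" --pt "0.239 -0.005 0.07 -0.119 1" --pt "0.239 -0.005 0.07 -0.119 1" --pt "0.239 -0.005 0.07 -0.119 1" --pt "0.239 -0.005 0.07 -0.119 1"

```text
time: 8.9
position: [0.4126, 0.2693, 0.0881]
tool_rot: [-0.11, 3.138, 0.001]
ft_force: [-0.2, 0.1, 0.3]
grip_width: 0.999
grip_force: 0.0
```

```bash
python3 go.py .414 .2703 .013 .0715
```

```text
pos [0.4126 0.2693 0.0881] tool d [-0.0014  0.0009  0.0751] turn -0.002 q7 1.05
```

tcp_steps --pt "-0.001 0.001 0.04 0 1" --pt "-0.001 0.001 0.065 0 1" --pt "-0.001 0.001 0.075 0 1" --pt "-0.001 0.001 0.075 0 1" --pt "-0.001 0.001 0.075 0 0" --pt "-0.001 0.001 0.075 0 0" --pt "-0.001 0.001 0.075 0 0" --pt "-0.001 0.001 0.075 0 0" --pt "-0.001 0.001 0.075 0 0" --pt "-0.001 0.001 0.075 0 0" --pt "-0.001 0.001 0.075 0 0" --grip_n 20

```text
time: 10.0
position: [0.4119, 0.2705, 0.0127]
tool_rot: [-0.112, 3.139, 0.0]
ft_force: [0.3, 0.1, -0.3]
grip_width: 0.449
grip_force: 0.0
```

```bash
python3 go.py .6138 .0283 .017 .028
```

```text
pos [0.4119 0.2705 0.0127] tool d [-0.1842 -0.256  -0.0044] turn 0.043 q7 1.09
```

tcp_steps --pt "0 0 0 0 0" --pt "0 0 0 0 0" --pt "0 0 -0.02 0 0" --pt "0 0 -0.05 0 0" --pt "-0.01 -0.02 -0.08 0.01 0" --pt "-0.03 -0.05 -0.08 0.02 0" --pt "-0.06 -0.09 -0.08 0.03 0" --pt "-0.09 -0.13 -0.08 0.043 0" --pt "-0.12 -0.17 -0.08 0.043 0" --pt "-0.15 -0.21 -0.08 0.043 0" --pt "-0.175 -0.243 -0.08 0.043 0" --pt "-0.184 -0.256 -0.08 0.043 0" --pt "-0.184 -0.256 -0.08 0.043 0" --pt "-0.184 -0.256 -0.08 0.043 0" --pt "-0.184 -0.256 -0.08 0.043 0" --grip_n 25

```text
time: 11.5
position: [0.6125, 0.0308, 0.0922]
tool_rot: [0.049, -3.14, -0.003]
ft_force: [0.9, 0.5, -0.8]
grip_width: 0.415
grip_force: 25.0
```

```bash
python3 go.py .6138 .0283 .0175 .028;python3 snap.py w6
```

```text
pos [0.6125 0.0308 0.0922] tool d [-0.0013 -0.0027  0.0747] turn 0.003 q7 1.69
[0.61250787 0.03083135 0.09220852] [ 4.89882354e-02 -3.13988633e+00 -2.59765101e-03] 0.006718630590203346
```

View pics/w6.png

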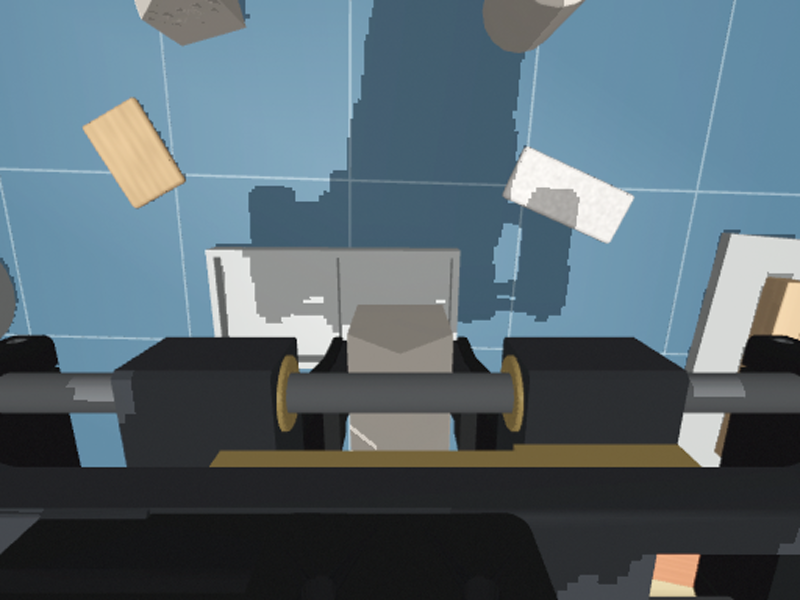

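The house is held upright. The bay tray's near rim corners are at (206,248) and (460,249), with the divider at x≈339. I'll check the bay centre.

```bash
python3 - <<'E'
from h import *; import pickle
c=pickle.load(open("w6.pkl","rb"))
p=ray(c,[(206,248.5),(460,249.5)],.014); print(p); d=(p[1]-p[0])[:2]; print(np.linalg.norm(d)); d/=np.linalg.norm(d); ax=np.array([d[1],-d[0]]); m=p.mean(0)[:2]+.036*ax; print(np.arctan2(ax[1],ax[0]),m,m+.035*d,m-.035*d)
E
```

```text
[[ 0.58050305 -0.07978845  0.014     ]
 [ 0.57654618  0.06383556  0.014     ]]
0.1436785130458388
0.027543181389651773 [ 0.61451096 -0.00698502] [0.61354707 0.02800171] [ 0.61547485 -0.04197174]
```

tcp_steps --pt "-0.001 -0.003 0.03 0 0" --pt "-0.001 -0.003 0.055 0 0" --pt "-0.001 -0.003 0.07 0 0" --pt "-0.001 -0.003 0.075 0 0" --pt "-0.001 -0.003 0.075 0 0" --pt "-0.001 -0.003 0.075 0 0" --pt "-0.001 -0.003 0.075 0 0.5" --pt "-0.001 -0.003 0.075 0 0.5" --pt "-0.001 -0.003 0.075 0 0.5" --pt "-0.001 -0.003 0.06 0 0.55" --pt "-0.001 -0.003 0.03 0 0.7" --pt "-0.001 -0.003 -0.01 0 1" --pt "-0.001 -0.003 -0.05 0 1" --pt "-0.001 -0.003 -0.05 0 1" --pt "-0.001 -0.003 -0.05 0 1"

```text
time: 13.05
position: [0.6157, 0.0252, 0.1448]
tool_rot: [-0.044, 3.138, 0.002]
ft_force: [-0.2, 1.3, -0.6]
grip_width: 0.919
grip_force: 0.0
```

```bash
python3 snap.py w7; python3 go.py .4472 -.0783 .013 .2835
```

```text
[0.61566958 0.02515574 0.14476122] [-4.40626520e-02  3.13783499e+00  1.57779646e-03] 0.04535598878606563
pos [0.6146 0.0253 0.1431] tool d [ 0.1703 -0.0989  0.1299] turn -0.255 q7 1.67
```

tcp_steps --pt "0.04 -0.023 0 -0.1 1" --pt "0.08 -0.046 0 -0.2 1" --pt "0.12 -0.07 0.02 -0.255 1" --pt "0.15 -0.088 0.04 -0.255 1" --pt "0.17 -0.099 0.05 -0.255 1" --pt "0.17 -0.099 0.05 -0.255 1" --pt "0.17 -0.099 0.05 -0.255 1" --pt "0.17 -0.099 0.05 -0.255 1"

```text
time: 13.9
position: [0.4485, -0.078, 0.0927]
tool_rot: [-0.445, 3.109, -0.001]
ft_force: [0.0, -0.3, -0.3]
grip_width: 0.996
grip_force: 0.0
```

```bash
python3 go.py .4472 -.0783 .013 .2835
```

```text
pos [ 0.4485 -0.078   0.0927] tool d [0.0013 0.0001 0.0797] turn 0.001 q7 1.98
```

View pics/w7.png

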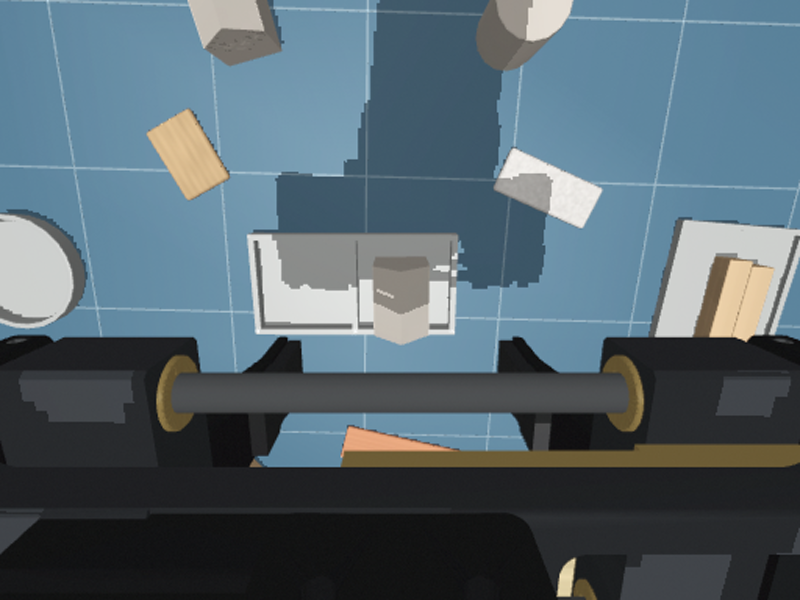

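The first house stands upright inside its bay, at (400,300). Now pick the second one.

tcp_steps --pt "0.001 0 0.04 0 1" --pt "0.001 0 0.07 0 1" --pt "0.001 0 0.08 0 1" --pt "0.001 0 0.08 0 1" --pt "0.001 0 0.08 0 0" --pt "0.001 0 0.08 0 0" --pt "0.001 0 0.08 0 0" --pt "0.001 0 0.08 0 0" --pt "0.001 0 0.08 0 0" --pt "0.001 0 0.08 0 0" --pt "0.001 0 0.08 0 0" --pt "0.001 0 0.08 0 0" --pt "0.001 0 0.08 0 0" --grip_n 25

```text
time: 15.2
position: [0.4466, -0.0788, 0.0126]
tool_rot: [0.443, -3.11, -0.0]
ft_force: [-0.6, 0.5, 1.4]
grip_width: 0.416
grip_force: 25.0
```

```bash
python3 go.py .6155 -.042 .017 .028
```

```text
pos [ 0.4466 -0.0788  0.0126] tool d [-0.1725 -0.0119 -0.0044] turn 0.255 q7 2.08
```

tcp_steps --pt "0 0 -0.02 0 0" --pt "0 0 -0.05 0 0" --pt "-0.01 0 -0.085 0.02 0" --pt "-0.03 -0.002 -0.09 0.08 0" --pt "-0.06 -0.004 -0.09 0.15 0" --pt "-0.1 -0.007 -0.09 0.22 0" --pt "-0.13 -0.009 -0.09 0.255 0" --pt "-0.16 -0.011 -0.09 0.255 0" --pt "-0.172 -0.012 -0.09 0.255 0" --pt "-0.172 -0.012 -0.09 0.255 0" --pt "-0.172 -0.012 -0.09 0.255 0" --pt "-0.172 -0.012 -0.09 0.255 0"

```text
time: 16.4
position: [0.6137, -0.0431, 0.1026]
tool_rot: [0.042, -3.14, -0.001]
ft_force: [-1.3, -0.3, -0.9]
grip_width: 0.412
grip_force: 25.0
```

```bash
python3 go.py .6155 -.042 .0172 .028
```

```text
pos [ 0.6137 -0.0431  0.1026] tool d [-0.0019  0.001   0.0853] turn -0.001 q7 1.82
```

tcp_steps --pt "-0.002 0.001 0.03 0 0" --pt "-0.002 0.001 0.06 0 0" --pt "-0.002 0.001 0.078 0 0" --pt "-0.002 0.001 0.085 0 0" --pt "-0.002 0.001 0.085 0 0" --pt "-0.002 0.001 0.085 0 0" --pt "-0.002 0.001 0.085 0 0.5" --pt "-0.002 0.001 0.085 0 0.5" --pt "-0.002 0.001 0.085 0 0.5" --pt "-0.002 0.001 0.07 0 0.55" --pt "-0.002 0.001 0.04 0 0.7" --pt "-0.002 0.001 0 0 1" --pt "-0.002 0.001 -0.04 0 1" --pt "-0.002 0.001 -0.04 0 1" --pt "-0.002 0.001 -0.04 0 1"

```text
time: 17.9
position: [0.618, -0.0413, 0.1447]
tool_rot: [-0.044, 3.138, 0.001]
ft_force: [-0.6, -0.5, -0.5]
grip_width: 0.921
grip_force: 0.0
```

```bash
python3 snap.py w8; python3 go.py .4523 .0883 .02 .15
```

```text
[ 0.61801467 -0.04134447  0.14470766] [-4.40743672e-02  3.13786017e+00  1.06399110e-03] 0.045713574639688545
pos [ 0.617  -0.0411  0.1431] tool d [0.161 0.134 0.123] turn -0.122 q7 1.8
```

View pics/w8.png

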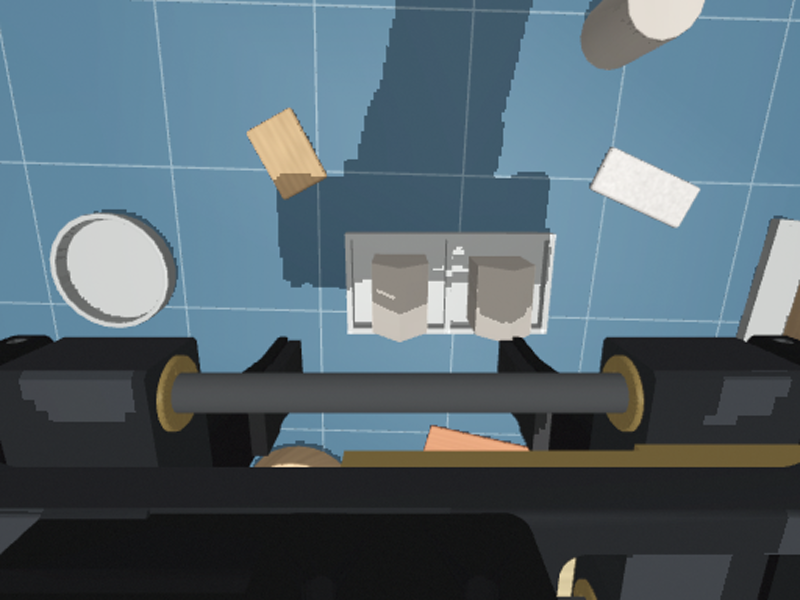

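Both houses stand upright, one per bay. Next is the tower, and I'll refine the dish position from this view.

tcp_steps --pt "0.035 0.03 0 0 1" --pt "0.07 0.06 0 0 1" --pt "0.105 0.09 0.01 0 1" --pt "0.14 0.12 0.03 0 1" --pt "0.161 0.134 0.045 0 1" --pt "0.161 0.134 0.045 0 1" --pt "0.161 0.134 0.045 0 1" --pt "0.161 0.134 0.045 0 1"

```text
time: 18.75
position: [0.4535, 0.0873, 0.0979]
tool_rot: [-0.042, 3.14, -0.001]
ft_force: [-0.0, -0.4, -0.1]
grip_width: 1.002
grip_force: 0.0
```

```bash
python3 go.py .4523 .0883 .02 .04
python3 -c "
from fit import *
print(fit(cyl(.041,.014),[wv('w8')],[.6139,-.244,0]),fit(cyl(.041,.014),[wv('w7')],[.6139,-.244,0]))"
```

```text
pos [0.4535 0.0873 0.0979] tool d [0.0012 0.001  0.0779] turn -0.013 q7 1.36
(array([ 0.61272936, -0.2454357 ,  0.04369523]), np.float64(0.042060746862188636)) (array([ 0.61299328, -0.24766413,  0.14397283]), np.float64(0.019201254267863677))
```

tcp_steps --pt "0.001 0.001 0.04 0 1" --pt "0.001 0.001 0.07 0 1" --pt "0.001 0.001 0.078 0 1" --pt "0.001 0.001 0.078 0 1" --pt "0.001 0.001 0.078 0 0" --pt "0.001 0.001 0.078 0 0" --pt "0.001 0.001 0.078 0 0" --pt "0.001 0.001 0.078 0 0" --pt "0.001 0.001 0.078 0 0" --pt "0.001 0.001 0.078 0 0" --pt "0.001 0.001 0.078 0 0" --pt "0.001 0.001 0.078 0 0" --grip_n 25

```text
time: 19.95
position: [0.4514, 0.0892, 0.0196]
tool_rot: [-0.044, 3.141, 0.0]
ft_force: [0.3, 1.0, 1.6]
grip_width: 0.452
grip_force: 25.0
```

```bash
python3 go.py .6130 -.2452 .024 .028
```

```text
pos [0.4514 0.0892 0.0196] tool d [-0.1521 -0.3388 -0.0044] turn 0.0 q7 1.44
```

tcp_steps --pt "0 0 -0.02 0 0" --pt "0 0 -0.05 0 0" --pt "0 0 -0.085 0 0" --pt "-0.01 -0.022 -0.1 0 0" --pt "-0.025 -0.056 -0.1 0 0" --pt "-0.043 -0.096 -0.1 0 0" --pt "-0.062 -0.137 -0.1 0 0" --pt "-0.08 -0.178 -0.1 0 0" --pt "-0.098 -0.218 -0.1 0 0" --pt "-0.116 -0.259 -0.1 0 0" --pt "-0.134 -0.299 -0.1 0 0" --pt "-0.147 -0.327 -0.1 0 0" --pt "-0.152 -0.339 -0.1 0 0" --pt "-0.152 -0.339 -0.1 0 0" --pt "-0.152 -0.339 -0.1 0 0" --pt "-0.152 -0.339 -0.1 0 0"

```text
time: 21.55
position: [0.6128, -0.243, 0.1194]
tool_rot: [0.048, -3.141, -0.003]
ft_force: [0.0, 0.6, -0.3]
grip_width: 0.453
grip_force: 25.0
```

```bash
python3 go.py .6130 -.2452 .0242 .028
```

```text
pos [ 0.6128 -0.243   0.1194] tool d [-0.0001 -0.0024  0.0952] turn 0.003 q7 2.2
```

tcp_steps --pt "0 -0.002 0.04 0 0" --pt "0 -0.002 0.07 0 0" --pt "0 -0.002 0.088 0 0" --pt "0 -0.002 0.095 0 0" --pt "0 -0.002 0.095 0 0" --pt "0 -0.002 0.095 0 0" --pt "0 -0.002 0.095 0 0.55" --pt "0 -0.002 0.095 0 0.55" --pt "0 -0.002 0.095 0 0.55" --pt "0 -0.002 0.08 0 0.6" --pt "0 -0.002 0.04 0 0.8" --pt "0 -0.002 0 0 1" --pt "0 -0.002 -0.04 0 1" --pt "0 -0.002 -0.04 0 1" --pt "0 -0.002 -0.04 0 1" --pt "0 -0.002 -0.04 0 1"

```text
time: 23.15
position: [0.6124, -0.247, 0.1589]
tool_rot: [0.044, -3.14, -0.001]
ft_force: [-0.7, 0.0, -0.3]
grip_width: 0.978
grip_force: 0.0
```

```bash
python3 - <<'E'
from h import *
a=ctrl.get_image("scene")[70:350,180:400,::-1]; b=ctrl.get_image("wrist")[:,:,::-1]
cv2.imwrite("pics/end.png",np.hstack([cv2.resize(a,(432,550),interpolation=cv2.INTER_CUBIC),cv2.copyMakeBorder(cv2.resize(b,(368,276)),0,274,0,0,cv2.BORDER_CONSTANT)]))
E
```

```text
(no output)
```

View pics/end.png

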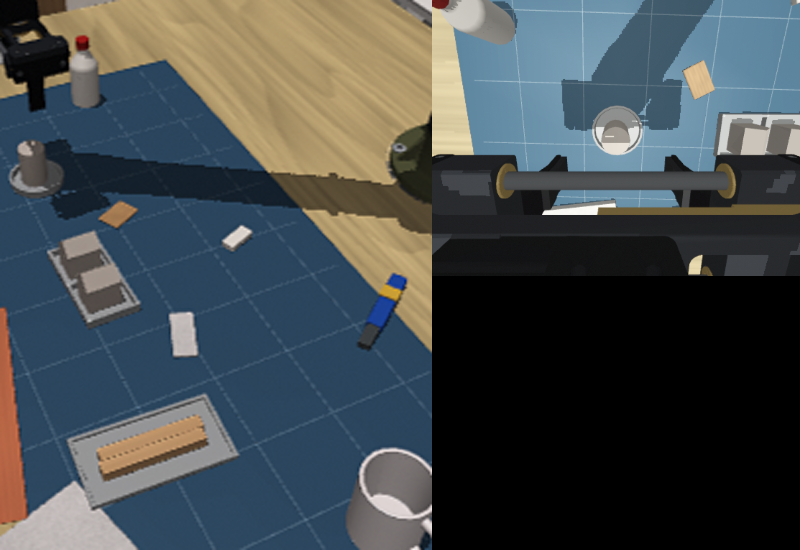

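The end views show the tower upright in the dish at (33,165), both houses in their bays, the columns side by side in the long tray, and the glue still standing. The gripper is clear of everything.

```bash
python3 -c "
from bench import ctrl; print(ctrl.close_job())"
```

```text
the job is handed in; nothing more can be done
None
```

I handed the job in at about 23 s: the final pictures showed both columns side by side in the long tray, one house upright in each bay, the tower upright in the dish and the glue bottle still standing; no verdict was returned.

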